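# Seat a plate in a drilling fixture and clamp it

## Robot

A 6-joint arm with a two-finger parallel gripper is mounted at the origin on a cart in front of the work surface, level with it; the furniture and walls round the work are solid. World frame = base frame: x ahead of the robot, y to its left, z up, the work surface at z = 0. Lengths are in m, angles in rad, forces in N, time in s.
With the tool pointing down it reaches from about 0.3 to 0.825 m from the base axis. Payload 5.4 kg.
Tool frame: the origin (TCP) lies on the centre line of the jaws, within the pads' length; the fingertips stand 22 mm ahead of it and the grasp point (between the pads) lies 3 mm ahead of it; z points along the fingers, y is the line along which they close (so a half turn about z gives the same grasp; the last joint's range is limited). The gripper opens to 92 mm and grips with 3 to 60 N. Pads are 20 mm wide; open, the fingers measure 128 mm over their backs; the gripper's body (75 mm by 189 mm) begins 69 mm behind the grasp point.
Start: joints at [-1.486, 0.158, 1.597, -0, 1.386, -0.21], TCP at [0.167, -0.55, 0.237] pointing down, gripper open.
Joint ranges: [-2.91, 2.91], [-0.94, 2.29], [0.18, 2.7], [-1.29, 4.43], [0.17, 2.64], [-3, 3]. Speed limits (rad/s): [2.57, 2.57, 3.14, 3.14, 3.14, 3.14].

## Interface

Orientations are given as a rotation vector (axis times angle).
In Python, from workcell import * gives the robot as it stands. Calls block until the motion is done:
- goto(position, orientation): joint-space move of the TCP to a pose.
- line_to(position, rot=None, max_speed=0.15): straight line of the TCP; rot=None keeps the orientation; max_speed is the mean speed in m/s.
- set_joints(angles): joint-space move.
- set_gripper(opening, newtons=None): opening from 0.0 (shut) to 1.0 (fully open); newtons is the grip in N (None keeps the last); returns when the fingers have stopped.
- hold(seconds).
- inverse_kinematics(position, orientation): joint angles nearest the present ones, or None.
- read_camera(name): name is "scene" or "top" or "wrist"; returns a dict with "pixels" (400x640x3 uint8, blue, green, red), "fx", "fy", "cx", "cy" (pixels), "R" (3x3) and "t" (3): a world point X has camera coordinates R X + t. Camera axes: x right, y down, z forward; pixel columns grow to the right and rows downward; lengths in m; the calibration is good to about 2 mm. A picture is of the moment at which its call begins. There is no depth.
A pose or a line that the arm cannot do raises MotionError and nothing moves.
- job_done(): hands the job in; it is judged then, once.
Trained networks look in a picture, given as the dict that the camera call returned (one of the last four; its "shot" number tells which), for a name from the list of things; names that differ only in an ending like _2 or _b are one class to them, and where a whole thing is asked for, a point or a joint stands for the part that bears it (a point fixed in the world has none). Each returns a list of dicts, best first, with "p" (0 to 1); they miss things now and then, are a little off and sometimes report something else, mostly with a low value. They report only what shows in the picture. A call takes as long as a camera call.
- cut_out(query, picture): "region" (400x640 bool, what is visible of it).
- place_of(query, picture): "location" ([x, y, z] in m, in the coordinates of the camera as it stood for that picture, good to about 4 mm: a listed point, or the origin of a listed thing).
Readings, each from a call of its own:
- current_clock(): time.
- current_joints(): joint angles.
- current_joint_vel(): joint speeds.
- current_effort(): joint torques, N m.
- current_ee_pos(): TCP position.
- current_tool_rot(): TCP orientation.
- current_contact_force(): force on the tool from outside, world axes, zero at the start.
- current_ft_torque(): the same for the moment, N m.
- current_opening(): opening from 0.0 (shut) to 1.0 (fully open).
- current_grip_force(): force on a finger pad.
Only numpy, scipy, OpenCV 4.12 (cv2) and the standard library are available. Lean on these libraries where they do the work, as an engineer would, in place of code of your own. Each camera call takes 0.05 s, during which the arm holds its last target. There are 200 camera calls.

## Task

Seat the aluminium plate in the drilling fixture for clamping, with light touches of the fingertips and without gripping it: first push its near long edge until its far long edge lies square against both rear pins, next push its free right-hand end until its other end meets the single end pin, with the far edge still on the rear pins, and last press the toggle clamp's handle fully down so that the clamp holds the plate. Do not lift anything or push hard, leave the clamp open until the plate is seated, and leave the other things on the bench where they are.

Things in the scene. Friction and masses are not known exactly. Their poses are not given: they have to be found in the camera images.
- fixture: drilling fixture, fixed to the bench: dark steel base plate 160 (x) x 340 (y) x 18 mm; origin at the centre of its underside, on the bench top; x points away from the robot, y to the left, z up, turned by up to 0.3 rad. In its frame the seated plate has its origin at x = 0, y = -70 mm and parallel axes. The right half is the plate's seat, the left half carries the toggle clamp
- rear_pin_left (a point): centre of a rear pin's top: upright steel dowel pin, 10 mm diameter, 22 mm above the base plate, at x = 50, y = -45 mm on the fixture; its near side (x = 45 mm) stops the plate's far long edge
- rear_pin_right (a point): centre of the other rear pin's top, same size, at x = 50, y = -120 mm on the fixture; its near side (x = 45 mm) stops the plate's far long edge
- end_pin (a point): centre of the end pin's top, same size, at x = 0, y = 10 mm on the fixture, just right of the clamp; its right side (y = 5 mm) stops the plate's left end
- plate: loose aluminium bearing plate 90 (x) x 150 (y) x 16 mm, about 0.5 kg, 40 mm bore in the middle, 11 mm hole near each corner; lies flat on the base plate (underside 18, top 34 mm above the bench), 12 to 24 mm short of the rear pins, 14 to 28 mm short of the end pin, turned up to 0.1 rad. Origin at the centre of its underside, axes like the fixture's. Oiled, it slides with 1 to 2 N
- plate_far_left (a point): point on the plate's far long edge, 50 mm left of its middle, at mid thickness: x = 45 mm in the fixture's frame when seated
- plate_far_right (a point): point on the plate's far long edge, 50 mm right of its middle, at mid thickness: x = 45 mm in the fixture's frame when seated
- plate_left_end (a point): middle of the plate's left short end, at mid thickness: y = 5 mm in the fixture's frame when seated
- plate_near_edge (a point): middle of the plate's near long edge (toward the robot), at mid thickness: the spot for the first push
- plate_right_end (a point): middle of the plate's free right short end, at mid thickness: the spot for the second push
- clamp_handle (a joint): angle of the toggle clamp's handle in rad: 0 to 0.15 at the start (open, leaning up to the left, 0.75 minus the angle above level), 0.75 fully down (level, at its stop). It stays where it is left; pressing it near its free end takes 3 to 6 N. It turns about an axis along the fixture's x, at x = 0, y = 75 mm, 58 mm above the bench
- handle_tip (a point): free end of the handle, 122 mm from its hinge on the handle's centre line; the last 88 mm are a round red grip of 20 mm diameter. When fully down the tip lies at x = 0, y = 197, z = 58 mm in the fixture's frame and the top of the grip is 68 mm above the bench
- clamp_spindle: rubber-tipped spindle, 18 mm across, sprung by 5 mm, at the end of the clamp's hold-down arm; origin on the arm's centre line, its foot 31 mm below. The arm is up while the clamp is open (leaning to the right, up to 130 mm above the bench, at y = -25 to 60 mm on the fixture) and swings down to the right as the handle goes down; then the foot presses on the plate 25 mm from its left end
- screwdriver_blue: bystander: screwdriver with blue handle, 191 mm long and 30 mm thick, lying in front of the fixture's left half, origin at the middle of its underside
- brass_nipple: bystander: threaded brass nipple, 30 mm across and 48 mm high, standing behind the fixture, origin at its underside
- masking_tape: bystander: roll of masking tape, 94 mm across and 25 mm high, lying behind the fixture, origin at its underside
- bolt_m16: bystander: bolt with nut standing on its head, 26 mm across and 79 mm high, behind the fixture's right end, origin at its underside
- marker_pen: bystander: marker pen, 135 mm long and 16 mm thick, lying in front of the fixture's right end, origin at its underside
- electrical_tape: bystander: black roll of tape, 59 mm across and 19 mm high, lying to the left of the fixture, origin at its underside
- small_carton: bystander: small cardboard carton, 61 x 90 x 70 mm, standing on the right of the bench, origin at its underside

How it is judged:
By the outcome, as a careful person would: the job done as asked, in the order asked, and still so for the second after the job is handed in, with the robot touching nothing.
It also fails if it takes over 64 s, if anything falls off the work surface, if the arm or the gripper's body presses on something with over 40 N, if the wrist force passes 120 N, or if a joint passes its speed limit or range.

## Working session

There is one attempt and no reset: what is moved stays moved. The work goes in short steps, each a Python script; the robot and the scene stay as the last script left them, time stands still between calls to the robot, and variables do not carry over. Pictures are saved under pics/ and viewed, at most 10 in all, crops included, and the job is handed in when it is done.

```bash
mkdir -p pics; ls
cat > h.py <<'E'
from workcell import *
import numpy as np, cv2
from scipy.spatial.transform import Rotation as Ro
def W(pic,loc): return np.array(pic["R"]).T@(np.array(loc)-np.array(pic["t"]))
def find(q,pic):
    r=place_of(q,pic)
    return (W(pic,r[0]["location"]),r[0]["p"]) if r else (None,0)
E
python3 - <<'E'
from h import *
np.set_printoptions(precision=4,suppress=True)
for c in ["top","scene"]:
    p=read_camera(c); cv2.imwrite(f"pics/{c}0.png",p["pixels"])
    print(c,p["fx"],p["cx"],p["cy"],np.array(p["R"]).tolist(),p["t"])
    for q in ["fixture","rear_pin_left","rear_pin_right","end_pin","plate","plate_far_left","plate_far_right","plate_left_end","plate_near_edge","plate_right_end","handle_tip","clamp_spindle","screwdriver_blue","marker_pen","bolt_m16","small_carton","electrical_tape"]:
        w,pr=find(q,p); print(q,w,round(pr,2))
print(current_clock(),current_tool_rot(),current_contact_force())
E
```

```text
pics
workcell.py
top 465.0435547278682 315.6587028406624 208.58468541121053 [[0.012708194944757303, -0.9997574386426503, 0.017987930951992536], [-0.9835944101327063, -0.015736073896532372, -0.17970646158114748], [0.17994593114860807, -0.0154090835876272, -0.9835558052322452]] [-0.0903  0.5873  1.363 ]
fixture [ 0.5695 -0.0762 -0.0001] 0.79
rear_pin_left [ 0.6248 -0.112   0.0383] 0.87
rear_pin_right [ 0.6401 -0.1837  0.0408] 0.8
end_pin [ 0.5669 -0.065   0.0419] 0.58
plate [ 0.5652 -0.1704  0.0189] 0.87
plate_far_left [ 0.5942 -0.1123  0.0279] 0.63
plate_far_right [ 0.6206 -0.2096  0.0235] 0.71
plate_left_end [ 0.5532 -0.1004  0.0257] 0.97
plate_near_edge [ 0.52   -0.1838  0.0263] 0.58
plate_right_end [ 0.5811 -0.2474  0.0252] 0.86
handle_tip [0.5375 0.0897 0.1338] 0.52
clamp_spindle [ 0.5659 -0.0761  0.1105] 0.56
screwdriver_blue [ 0.4269 -0.0249  0.0011] 0.82
marker_pen [ 0.4594 -0.2767  0.0028] 0.74
bolt_m16 [ 0.7154 -0.184   0.0031] 0.63
small_carton [ 0.4971 -0.4325  0.0052] 0.55
electrical_tape [ 0.5189  0.1471 -0.0027] 0.56
scene 459.59849516393064 311.4667866772538 203.2289296
[... 302 characters left out ...]
0403] 0.83
rear_pin_right [ 0.458  -0.2795 -0.0006] 0.7
end_pin [ 0.5647 -0.0628  0.0394] 0.96
plate [ 0.5693 -0.1742  0.0203] 0.82
plate_far_left [ 0.5954 -0.1159  0.0277] 0.67
plate_far_right [ 0.6181 -0.2141  0.0305] 0.82
plate_left_end [ 0.5477 -0.1     0.0239] 0.6
plate_near_edge [ 0.5169 -0.1808  0.0268] 0.96
plate_right_end [ 0.5862 -0.251   0.0279] 0.68
handle_tip None 0
clamp_spindle [ 0.5687 -0.0779  0.1093] 0.58
screwdriver_blue [ 0.4272 -0.0192  0.0016] 0.89
marker_pen [ 0.4563 -0.2783 -0.0022] 0.78
bolt_m16 [ 0.7133 -0.1909 -0.0028] 0.76
small_carton [ 0.5014 -0.4271 -0.0005] 0.85
electrical_tape [ 0.5154  0.1494 -0.0013] 0.79
1.8 [3.1075 0.4614 0.    ] [-0.9219 -0.9448  0.0401]
```

View pics/top0.png

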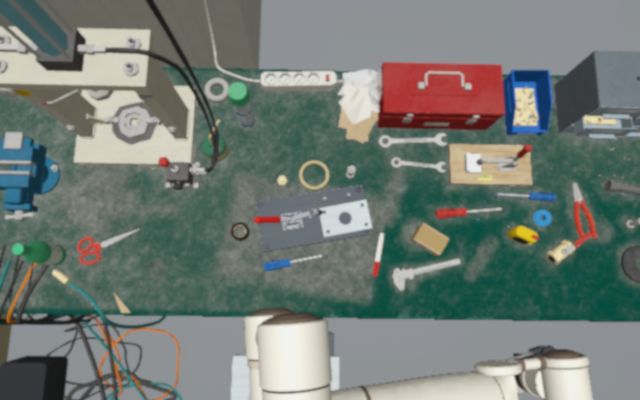

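View pics/scene0.png

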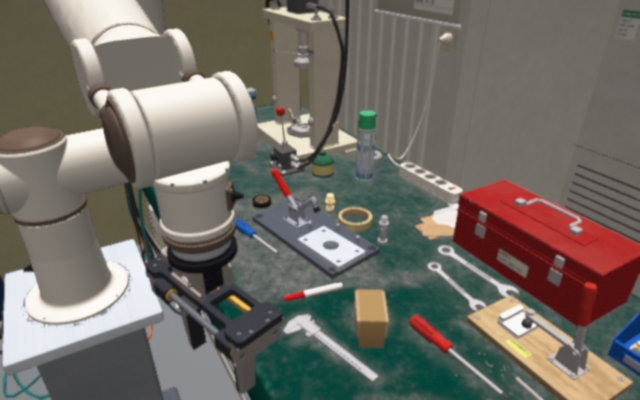

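The top view shows the fixture with the plate at about (346,218), the red handle at (267,219) and the pins between them, and the networks agree with that. Next I'll take a closer wrist view, with the gripper shut.

```bash
cat >> h.py <<'E'
def rot(yaw): # tool down, tool x axis at angle yaw
    return Ro.from_rotvec(np.pi*np.array([np.cos(yaw/2),np.sin(yaw/2),0])).as_rotvec()
np.set_printoptions(precision=4,suppress=True)
PT={"rear_pin_left":(.05,-.045),"rear_pin_right":(.05,-.12),"end_pin":(0,.01),"fixture":(0,0)}
def fitfix(obs): # list of (name,xyz)
    a=np.array([PT[n] for n,_ in obs]);b=np.array([w[:2] for _,w in obs])
    ca,cb=a.mean(0),b.mean(0);A=a-ca;B=b-cb
    th=np.arctan2((A[:,0]*B[:,1]-A[:,1]*B[:,0]).sum(),(A*B).sum())
    R=np.array([[np.cos(th),-np.sin(th)],[np.sin(th),np.cos(th)]])
    return th,cb-R@ca,np.abs(b-(a@R.T+cb-R@ca)).max(1)
E
python3 - <<'E'
from h import *
set_gripper(0.0)
for y in (.2-np.pi/2,.2+np.pi/2):
    print(y,inverse_kinematics([.5,-.13,.35],rot(y)))
goto([.5,-.13,.35],rot(.2-np.pi/2))
p=read_camera("wrist"); cv2.imwrite("pics/w0.png",p["pixels"])
print(p["fx"],"campos",-np.array(p["R"]).T@p["t"],"axis",np.array(p["R"])[2])
for q in ["fixture","rear_pin_left","rear_pin_right","end_pin","plate","plate_far_left","plate_far_right","plate_left_end","plate_near_edge","plate_right_end","handle_tip","clamp_spindle"]:
    w,pr=find(q,p); print(q,w,round(pr,2))
print(current_clock(),current_joints(),current_contact_force())
E
```

```text
-1.3707963267948966 [-0.4886 -0.0459  1.5888 -0.      1.5987  2.453 ]
1.7707963267948965 [-0.4886 -0.0459  1.5888 -0.      1.5987 -0.6886]
325.49425282453007 campos [ 0.5134 -0.1971  0.4973] axis [-0.0484  0.2379 -0.9701]
fixture [ 0.5698 -0.0788 -0.0002] 0.59
rear_pin_left [ 0.6263 -0.1108  0.0401] 0.57
rear_pin_right [ 0.639  -0.1779  0.0398] 0.74
end_pin [ 0.5685 -0.0643  0.042 ] 0.55
plate [ 0.5696 -0.1737  0.0183] 0.57
plate_far_left [ 0.5788 -0.2435  0.0263] 0.7
plate_far_right [ 0.6201 -0.2114  0.029 ] 0.64
plate_left_end [ 0.5503 -0.1     0.0267] 0.88
plate_near_edge [ 0.5236 -0.182   0.0227] 0.63
plate_right_end [ 0.5822 -0.2437  0.0254] 0.75
handle_tip [ 0.4564 -0.2781  0.0001] 0.72
clamp_spindle [ 0.5691 -0.0733  0.1107] 0.6
6.0667 [-0.4886 -0.046   1.5888  0.      1.5986  2.453 ] [-0.1513  0.1367 -0.0625]
```

View wrist.

View pics/w0.png

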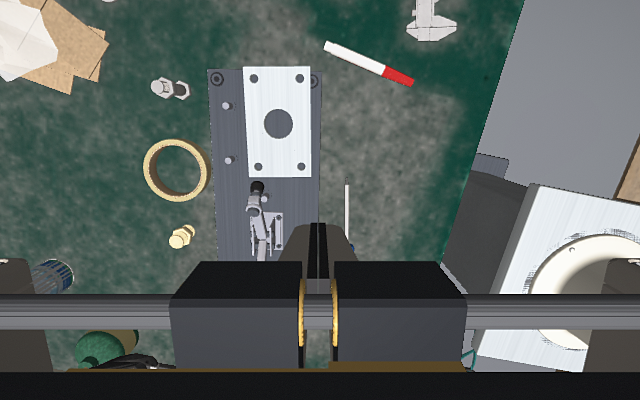

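Run:
```python
from h import *
obs=[("fixture",[.5695,-.0762]),("rear_pin_left",[.6248,-.112]),("rear_pin_right",[.6401,-.1837]),("end_pin",[.5669,-.065]),
("fixture",[.5714,-.0714]),("rear_pin_left",[.6269,-.1089]),("end_pin",[.5647,-.0628]),
("fixture",[.5698,-.0788]),("rear_pin_left",[.6263,-.1108]),("rear_pin_right",[.639,-.1779]),("end_pin",[.5685,-.0643])]
obs=[(n,np.array(w)) for n,w in obs]
th,o,e=fitfix(obs);print(th,o,e)
R=np.array([[np.cos(th),-np.sin(th)],[np.sin(th),np.cos(th)]])
for n,w in dict(far_l=(.595,-.114),far_r=(.6196,-.2117),left=(.5504,-.100),near=(.520,-.182),right=(.5832,-.2474),bolt=(.714,-.187),pen=(.458,-.278),scr=(.427,-.022),etape=(.517,.148)).items(): print(n,R.T@(np.array(w)-o))
```

```text
0.18422367495160133 [ 0.569  -0.0744] [0.0018 0.0025 0.0005 0.0004 0.003  0.0006 0.0025 0.0044 0.0013 0.0053
 0.0013]
far_l [ 0.0183 -0.0437]
far_r [ 0.0246 -0.1442]
left [-0.023  -0.0218]
near [-0.0679 -0.0968]
right [-0.0177 -0.1727]
bolt [ 0.1219 -0.1373]
pen [-0.1464 -0.1798]
scr [-0.13    0.0775]
etape [-0.0104  0.2282]
```

The wrist view shows the plate at (278,122) and the rear pins at (226,105) and (228,160), with a clear gap between them. The clamp is at (260,220) and its arm reaches just short of the plate. I'll refine these positions from pixels.

```bash
cat >> h.py <<'E'
def back(p,uv,z):
    R=np.array(p["R"]);c=-R.T@np.array(p["t"]);d=R.T@np.array([(uv[0]-p["cx"])/p["fx"],(uv[1]-p["cy"])/p["fy"],1])
    return (c+d*(z-c[2])/d[2])[:2]
def platecorners(p):
    r=cut_out("plate",p)
    m=r[0]["region"].astype(np.uint8); cs,_=cv2.findContours(m,cv2.RETR_EXTERNAL,cv2.CHAIN_APPROX_NONE)
    c=max(cs,key=cv2.contourArea)
    pts=np.array([back(p,q[0],.034) for q in c],np.float32)*1000
    (cx,cy),(w,h),a=cv2.minAreaRect(pts); return np.array([cx,cy])/1000,(w,h),a,r[0]["p"]
E
python3 - <<'E'
from h import *
p=read_camera("wrist")
for uv in [(226,105),(228,160)]: print(back(p,uv,.040))
print(platecorners(p))
g=cv2.cvtColor(p["pixels"],cv2.COLOR_BGR2GRAY)[60:270,190:350]
cv2.imwrite("pics/w1.png",cv2.resize(p["pixels"][60:270,190:350],None,fx=2.8,fy=2.8,interpolation=cv2.INTER_CUBIC))
for uv in [(208,70),(216,250),(320,72),]: print(back(p,uv,.018))
E
```

```text
[ 0.6377 -0.1834]
[ 0.625  -0.1097]
(array([ 0.5657, -0.1732]), (91.63005065917969, 149.43563842773438), 11.730826377868652, 0.88)
[ 0.6742 -0.2243]
[0.6299 0.0405]
[ 0.5217 -0.2526]
```

View pics/w1.png

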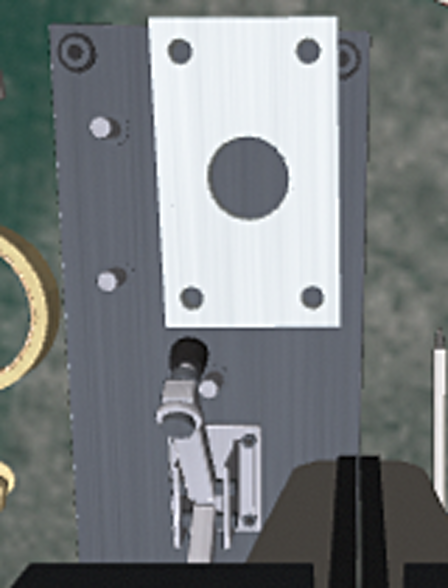

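```bash
cat >> h.py <<'E'
TH=.170; O=np.array([.568,-.0738]); RF=np.array([[np.cos(TH),-np.sin(TH)],[np.sin(TH),np.cos(TH)]])
ROT=rot(TH-np.pi/2)
def L(x,y,z): return [*(O+RF@[x,y]),z]
def loc(w): return RF.T@(np.array(w)[:2]-O)
def F(): f=np.array(current_contact_force()); return np.array([*(RF.T@f[:2]),f[2]])
E
python3 - <<'E'
from h import *
goto(L(-.100,-.088,.12),ROT)
line_to(L(-.100,-.088,.045),max_speed=.12)
hold(.2); f0=F(); print(f0, loc(current_ee_pos()),current_ee_pos()[2])
line_to(L(-.086,-.088,.045),max_speed=.05)
x=-.086; last=0
while x<-.055:
    step=.002 if x<-.067 else .0007
    x+=step
    line_to(L(x,-.088,.045),max_speed=.03)
    f=F()-f0; print(round(x*1e3,1),f)
    if f[0]<-6: break
print(current_clock())
E
```

```text
[0.8975 1.256  0.1295] [-0.0994 -0.0885] 0.04593210141475262
-84.0 [-0.9879 -0.737  -0.2319]
-82.0 [-0.054  -1.244   0.0506]
-80.0 [-1.0783 -1.2158  0.6099]
-78.0 [-1.1261 -1.4055 -0.1916]
-76.0 [-1.1618 -1.0902  0.191 ]
-74.0 [-0.9308 -1.8865  1.0453]
-72.0 [-0.7549 -2.3359 -0.2759]
-70.0 [-0.4302 -1.7932 -0.2552]
-68.0 [-0.1187 -1.3377 -0.3663]
-66.0 [-1.1143 -0.9067 -0.1034]
-65.3 [-1.589  -1.0541 -0.2673]
-64.6 [-0.7873 -1.6604  0.2593]
-63.9 [-1.1539 -1.9728 -0.1703]
-63.2 [-1.2687 -1.6627  1.3788]
-62.5 [-1.3902 -1.6016  0.3979]
-61.8 [-1.6573 -1.1657 -0.1716]
-61.1 [-1.2434 -1.695  -0.1709]
-60.4 [-2.2441 -1.2851  0.2722]
-59.7 [-0.6343 -1.1976  0.2522]
-59.0 [-0.9533 -1.2837  1.3618]
-58.3 [-0.9787 -2.3224 -0.0339]
-57.6 [-2.3211 -2.1376 -0.9858]
-56.9 [-5.838  -2.2336  1.8014]
-56.2 [-8.7502 -2.7525  4.2334]
14.5083
```

Run:
```python
from h import *
line_to(L(-.085,-.088,.045),max_speed=.08)
line_to(L(-.100,-.095,.16),max_speed=.2)
goto(L(-.02,-.20,.20),ROT)
hold(.2); p=read_camera("wrist")
c,wh,a,pr=platecorners(p); print(loc(c),wh,np.radians(a)-TH,pr)
for q in ["rear_pin_left","rear_pin_right","end_pin","plate_far_left","plate_far_right","plate_left_end","plate_right_end"]:
    w,pr=find(q,p); print(q,w is not None and loc(w),round(pr,2))
np.savez("p2.npz",R=p["R"],t=p["t"],K=[p["fx"],p["fy"],p["cx"],p["cy"]])
cv2.imwrite("pics/w2full.png",p["pixels"])
print(current_clock(),F())
```

```text
[ 0.0012 -0.1482] (89.89797973632812, 58.770835876464844) 0.013785079721504473 0.79
rear_pin_left False 0
rear_pin_right [ 0.0475 -0.12  ] 0.88
end_pin [0.0017 0.0114] 0.72
plate_far_left False 0
plate_far_right [ 0.0448 -0.149 ] 0.92
plate_left_end [ 0.0015 -0.0253] 0.69
plate_right_end [ 0.003  -0.1719] 0.91
17.0083 [-0.6471  0.1897 -0.5771]
```

View pics/w2full.png

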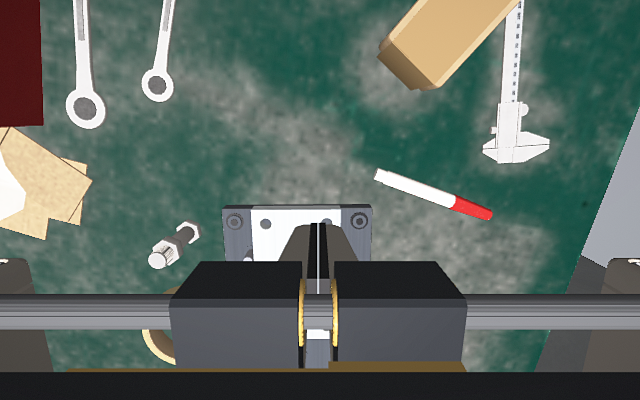

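The plate's right end now looks parallel to the base at (318,207), and its far edge is at about x = 45 mm. The steep force rise fits contact with both pins. Next is the end push.

Run:
```python
from h import *
goto(L(0,-.208,.12),ROT)
line_to(L(0,-.208,.045),max_speed=.12)
hold(.2); f0=F(); print(f0)
line_to(L(0,-.190,.045),max_speed=.06)
y=-.190
while y<-.143:
    y+=.002 if y<-.160 else .0007
    line_to(L(.0015*(y+.19)/.035,y,.045),max_speed=.03)
    f=F()-f0; print(round(y*1e3,1),f)
    if f[1]<-6 or abs(f[0])>7: break
print(current_clock())
line_to(L(0,y-.02,.045),max_speed=.1)
line_to(L(0,-.21,.16),max_speed=.2)
goto(L(0,-.02,.30),ROT)
hold(.2); p=read_camera("wrist"); cv2.imwrite("pics/w3.png",p["pixels"])
cv2.imwrite("pics/w3c.png",cv2.resize(p["pixels"][100:300,180:400],None,fx=2.8,fy=2.8,interpolation=cv2.INTER_CUBIC))
c,wh,a,pr=platecorners(p); print(loc(c),wh,np.radians(a)-TH,pr)
for q in ["rear_pin_left","rear_pin_right","end_pin","plate_far_left","plate_far_right","plate_left_end","plate_right_end"]:
    w,pr=find(q,p); print(q,w is not None and loc(w),round(pr,2))
print(current_clock())
```

```text
[ 0.945  -0.5455  0.1751]
-188.0 [-1.0514 -0.1644 -0.3088]
-186.0 [-1.4059  0.18    0.1286]
-184.0 [-1.5646 -0.3582  0.4566]
-182.0 [-0.4087  0.9247  0.4514]
-180.0 [-0.4658 -0.0404 -0.1334]
-178.0 [-1.2248  0.1647 -1.0383]
-176.0 [-0.927   0.7457 -0.3464]
-174.0 [-1.2793  0.9181  0.2291]
-172.0 [-0.6444  0.1007 -0.7054]
-170.0 [-0.7882  0.4281 -0.096 ]
-168.0 [-1.149   0.1127  0.1051]
-166.0 [-0.4934  0.4989 -0.1224]
-164.0 [-0.5901  0.1649 -0.5976]
-162.0 [-1.093   0.1461  0.114 ]
-160.0 [-1.4551  0.1818  0.2044]
-159.3 [-0.409  -0.1502 -0.9361]
-158.6 [-1.1222  0.5891 -0.5004]
-157.9 [-1.4832  0.4642  0.5385]
-157.2 [-1.5603  0.6065  0.1425]
-156.5 [-1.2949 -1.3567  0.5315]
-155.8 [ 0.0602  0.24   -0.4951]
-155.1 [-0.1755 -0.7084 -0.4129]
-154.4 [-0.8566 -3.3246 -1.6377]
-153.7 [-1.8823 -4.3769 -2.7843]
-153.0 [-2.4791 -6.0427 -2.4068]
25.1083
[ 0.001  -0.0707] (93.21342468261719, 150.61106872558594) -0.0009559496757612362 0.78
rear_pin_left [ 0.0518 -0.0459] 0.77
rear_pin_right [ 0.0525 -0.1133] 0.59
end_pin [0.0013 0.0118] 0.77
plate_far_left [ 0.0459 -0.0183] 0.78
plate_far_right [ 0.048  -0.1154] 0.87
plate_left_end [-0.0002  0.0031] 0.96
plate_right_end [ 0.0028 -0.1432] 0.65
27.7917
```

View pics/w3.png

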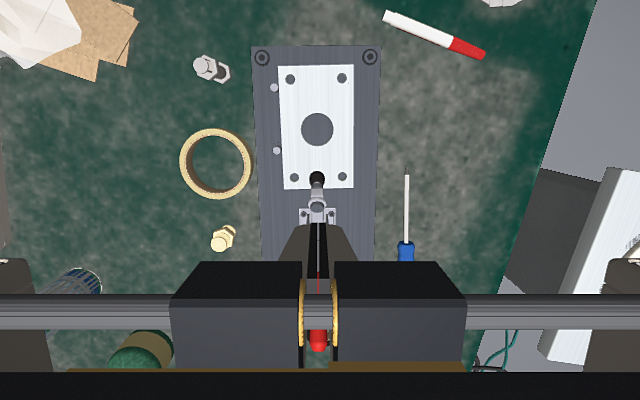

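```bash
python3 -c "
import cv2;i=cv2.imread('pics/w3.png')[60:200,255:365];cv2.imwrite('pics/w3z.png',cv2.resize(i,None,fx=4.2,fy=4.2,interpolation=cv2.INTER_CUBIC))"
```

```text
(no output)
```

View pics/w3z.png

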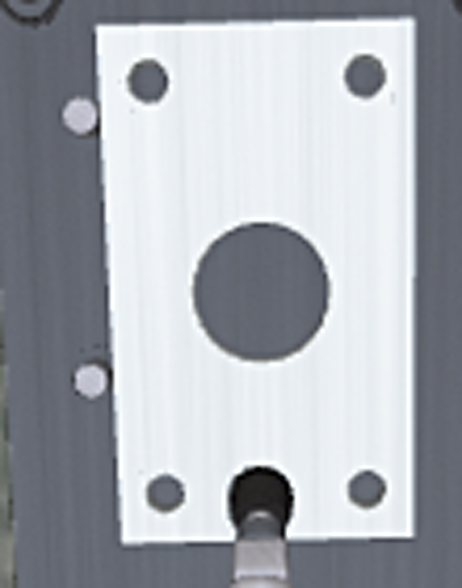

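The zoom shows the right rear pin touching, while the left pin may have a sub-millimetre gap. I'll measure it with subpixel fits.

```bash
cat >> h.py <<'E'
def gaps(p):
    g=cv2.cvtColor(p["pixels"],cv2.COLOR_BGR2GRAY).astype(float)
    pins=[]
    for n,l in (("L",(.05,-.045)),("R",(.05,-.12))):
        X=np.array(L(*l,.040));c=np.array(p["R"])@X+p["t"];u=c[0]/c[2]*p["fx"]+p["cx"];v=c[1]/c[2]*p["fy"]+p["cy"]
        # nearest bright blob
        m=((g>135)&(g<240)).astype(np.uint8);k,lab,st,ce=cv2.connectedComponentsWithStats(m)
        ok=[i for i in range(1,k) if 12<st[i,4]<120 and np.hypot(*(ce[i]-[u,v]))<9]
        i=min(ok,key=lambda i:np.hypot(*(ce[i]-[u,v])))
        y0,x0=int(ce[i][1])-4,int(ce[i][0])-4; m2=(lab==i); w=g*m2-100*m2
        ys,xs=np.nonzero(m2); ww=w[ys,xs]; uv=((xs*ww).sum()/ww.sum(),(ys*ww).sum()/ww.sum())
        pins.append((back(p,uv,.040),uv,st[i,4]))
    # far edge: rows, subpixel crossing of level 150 going left from inside the plate
    pts=[]
    for y in np.arange(-.14,-.0,.004):
        P=[np.array(L(x,y-.0,.034)) for x in np.arange(.034,.054,.0003)]
        uv=np.array([[(c:=np.array(p["R"])@X+p["t"])[0]/c[2]*p["fx"]+p["cx"],c[1]/c[2]*p["fy"]+p["cy"]] for X in P],np.float32)
        s=cv2.remap(g.astype(np.float32),uv[:,0].reshape(1,-1),uv[:,1].reshape(1,-1),cv2.INTER_LINEAR)[0]
        j=np.nonzero(s<160)[0]
        if len(j) and j[0]>0: pts.append(loc(P[j[0]]))
    pts=np.array(pts); a=np.polyfit(pts[:,1],pts[:,0],1); r=pts[:,0]-np.polyval(a,pts[:,1])
    k=np.abs(r)<.0006; a=np.polyfit(pts[k,1],pts[k,0],1)
    for q,uv,ar in pins:
        q=loc(q); print("pin",q*1e3,uv,ar,"gap mm",(q[0]-.005-np.polyval(a,q[1]))*1e3)
    print("edge slope",a[0],"n",k.sum(),len(k))
E
python3 - <<'E'
from h import *
p=read_camera("wrist");gaps(p)
E
```

```text
pin [ 50.6417 -44.7867] (np.float64(277.1399951136086), np.float64(149.70437332030295)) 44 gap mm 0.8501924513887107
pin [  51.0238 -119.7013] (np.float64(274.93620242214536), np.float64(86.55060553633218)) 52 gap mm -0.42181866118379957
edge slope -0.02208045531670446 n 30 30
```

The left pin still has a gap of about 1 mm, so the end push turned the plate by 0.017 rad. I'll touch the near edge again, a little further left.

```bash
cat > t1.py <<'E'
from h import *
goto(L(-.085,-.075,.20),ROT)
line_to(L(-.085,-.075,.045),max_speed=.15)
hold(.15); f0=F()
line_to(L(-.062,-.075,.045),max_speed=.06)
x=-.062
while x<-.052:
    x+=.0006
    line_to(L(x,-.075,.045),max_speed=.03)
    f=F()-f0; print(round(x*1e3,1),f)
    if f[0]<-7: break
line_to(L(-.08,-.075,.045),max_speed=.1)
line_to(L(-.085,-.075,.16),max_speed=.2)
goto(L(0,-.02,.30),ROT)
hold(.15); p=read_camera("wrist"); cv2.imwrite("pics/w4.png",p["pixels"]);gaps(p)
c,wh,a,pr=platecorners(p); print(loc(c),wh,np.radians(a)-TH,pr)
print(find("plate_left_end",p)[0] , current_clock())
E
python3 t1.py
```

```text
-61.4 [ 0.0001 -1.1121 -0.301 ]
-60.8 [ 0.0051 -0.3176  0.1419]
-60.2 [ 0.031  -0.9358 -0.2298]
-59.6 [-0.3456 -1.9946  0.6309]
-59.0 [-0.1509 -1.7453 -0.2678]
-58.4 [ 0.6573 -0.6932 -0.3702]
-57.8 [-1.5162 -1.3239  1.1612]
-57.2 [-2.586   0.4748  1.6041]
-56.6 [-5.7128 -1.2838  3.6679]
-56.0 [-7.3826 -0.3493  4.8222]
pin [ 49.3451 -47.1869] (np.float64(275.6010101010101), np.float64(147.7001496445941)) 63 gap mm -1.5519542869378427
pin [  51.177  -119.7026] (np.float64(272.04432624113474), np.float64(85.95656028368795)) 49 gap mm -0.2976750870865505
edge slope -0.007965757399883625 n 31 31
[ 0.0009 -0.0707] (89.80461883544922, 149.947021484375) 0.006811359380536619 0.73
[ 0.5691 -0.07    0.0231] 34.975
```

```bash
python3 -c "
import cv2;i=cv2.imread('pics/w4.png')[60:220,250:360];cv2.imwrite('pics/w4z.png',cv2.resize(i,None,fx=3.7,fy=3.7,interpolation=cv2.INTER_CUBIC))"
```

```text
(no output)
```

View pics/w4z.png

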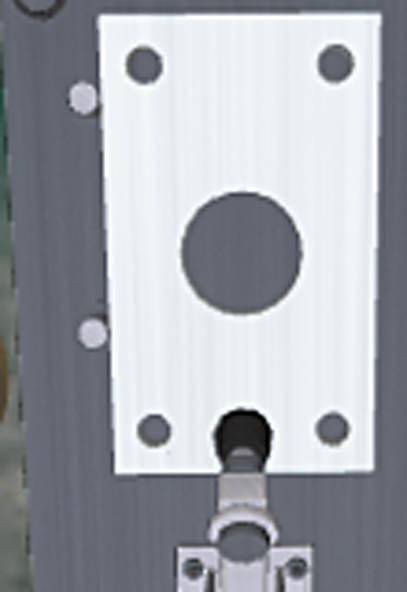

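Both rear pins at (83,97) and (92,333) in the zoom now show the same thin contact line, so the plate is square, and the left end is still on the end pin. Now the clamp handle.

```bash
cat > t2.py <<'E'
from h import *
r=.102
def pt(e,dz=0): return L(0,.075+r*np.cos(e)-.01*np.sin(e)-.01*np.clip(e/.2,0,1),.058+r*np.sin(e)+.01*np.cos(e)+.022+dz)
goto(pt(.85,.05),ROT)
line_to(pt(.85,.004),max_speed=.15)
hold(.15); f0=F()
for e in np.arange(.80,.03,-.05):
    line_to(pt(e),max_speed=.07); f=F()-f0; print(round(e,2),f)
    if f[2]>15 or np.hypot(*f[:2])>12: print("STOP");raise SystemExit
dz=.004
while dz>-.008:
    dz-=.0008; line_to(pt(0,dz),max_speed=.03); f=F()-f0; print("dz",round(dz*1e3,1),f)
    if f[2]>12: break
print(current_ee_pos(),current_clock())
line_to(pt(0,.06),max_speed=.15)
p=read_camera("wrist"); cv2.imwrite("pics/w5.png",p["pixels"])
try: gaps(p)
except Exception as ex: print(ex)
w,pr=find("handle_tip",read_camera("scene")); print(w is not None and (loc(w),w[2]),pr)
print(current_clock())
E
python3 t2.py
```

```text
0.8 [ 0.3903 -0.6646 -0.1326]
0.75 [-0.6775 -0.7516 -0.3237]
0.7 [-0.2571 -0.37    0.5751]
0.65 [ 0.3795 -1.9543  0.7658]
0.6 [-0.6086 -1.8743  0.482 ]
0.55 [-0.2108 -0.859   0.0582]
0.5 [ 0.2491 -0.9196  0.9279]
0.45 [ 0.5302 -0.7258  0.5437]
0.4 [ 0.1099 -1.1119 -0.4566]
0.35 [-0.4661 -0.0245 -0.4286]
0.3 [ 0.3028 -0.7573  0.724 ]
0.25 [-0.2557 -0.6104 -0.0751]
0.2 [ 0.011  -0.0892 -0.2916]
0.15 [-0.3116 -0.7926  0.3532]
0.1 [-0.6221 -1.1287  0.6113]
0.05 [-0.9861 -0.6383  0.1847]
dz 3.2 [ 1.1284 -0.8605  1.5559]
dz 2.4 [-0.705  -0.5988  2.6817]
dz 1.6 [-0.7096 -0.4509  3.3975]
dz 0.8 [-1.5002  1.0433  4.2787]
dz 0.0 [-1.0105  0.3265  5.9422]
dz -0.8 [-3.363   1.3375  8.7146]
dz -1.6 [-4.4435  1.6145 13.3174]
[0.5383 0.1009 0.0898] 42.0917
min() iterable argument is empty
(array([0.0061, 0.2   ]), np.float64(0.06117049244539277)) 0.66
42.8
```

Run:
```python
from h import *
goto(L(-.0,.10,.30),ROT); hold(.1)
p=read_camera("wrist"); s=read_camera("scene"); t=read_camera("top")
i=np.hstack([cv2.resize(s["pixels"][140:290,220:400],(660,550),interpolation=cv2.INTER_CUBIC)]);cv2.imwrite("pics/s6.png",i)
cv2.imwrite("pics/w6.png",p["pixels"])
for n,c in (("w",p),("s",s),("t",t)):
    for q in ("handle_tip","clamp_spindle","plate_left_end"):
        w,pr=find(q,c); print(n,q,w is not None and (loc(w),w[2]),round(pr,2))
try: gaps(p)
except Exception as ex: print(ex)
print(current_clock())
```

```text
w handle_tip False 0
w clamp_spindle (array([0.0012, 0.0054]), np.float64(0.029433504883854163)) 0.2
w plate_left_end (array([0.0001, 0.0058]), np.float64(0.02487983708025439)) 0.73
s handle_tip (array([0.003 , 0.1989]), np.float64(0.056833210987801364)) 0.46
s clamp_spindle (array([-0.0035, -0.0205]), np.float64(0.065735749493181)) 0.38
s plate_left_end (array([0.0007, 0.0035]), np.float64(0.026048190307374208)) 0.74
t handle_tip (array([-0.0002,  0.2004]), np.float64(0.052733182019738874)) 0.51
t clamp_spindle False 0
t plate_left_end (array([0.0006, 0.0004]), np.float64(0.0015475146762743835)) 0.17
min() iterable argument is empty
44.2083
```

View pics/s6.png

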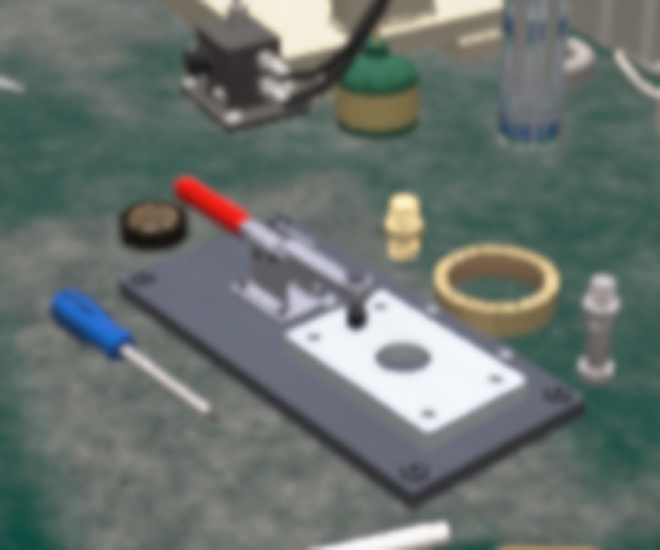

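View pics/w6.png

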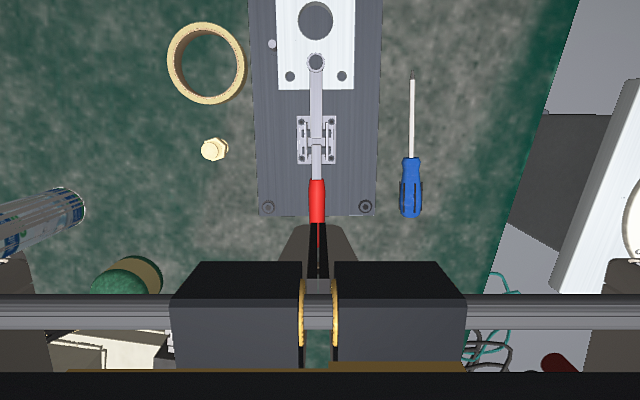

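The handle is level, with the spindle foot on the plate at (356,315) in the scene crop. The fingertips stopped at the nominal 68 mm height, and the bystanders haven't moved.

```bash
python3 -c "
from h import *
print(job_done())"
```

```text
the job is handed in; nothing more can be done
None
```

I handed the job in at about 44 s: the plate looks seated against both rear pins and the end pin, and the clamp handle is fully down. After the end push turned the plate slightly, I had to touch the near edge again to square it. I didn't re-measure the fit after clamping, and the clamp arm hid the end pin, so I judged that contact from the push force and the plate's position.

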